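# Shut the tin cassette's cover and lock its quarter-turn cam

### The arm

A 7-joint arm with a two-finger parallel gripper is mounted at the origin on a cart in front of the work surface, level with it; the furniture and walls round the work are solid. World frame = base frame: x ahead of the robot, y to its left, z up, the work surface at z = 0. Lengths are in mm, angles in rad, forces in N, time in s.
With the tool pointing down it reaches from about 400 to 875 mm from the base axis. Payload 4.4 kg.
Tool frame: the origin (TCP) lies on the centre line of the jaws, within the pads' length; the fingertips stand 25 mm ahead of it and the grasp point (between the pads) lies 6 mm ahead of it; x points along the fingers, y is the direction in which the jaws open and shut, and the axes are right-handed (so a half turn about x gives the same grasp; the last joint's range is limited). The gripper opens to 85 mm and grips with 20 to 120 N. Pads are 22 mm wide; open, the fingers measure 114 mm over their backs; the gripper's body (76 mm by 85 mm) begins 54 mm behind the grasp point. The pads swing forward as they close: fully open they stand 13 mm farther back than shut.
Start: joints at [-1.339, 0.628, 0.038, 1.517, -0.027, 0.996, -0.02], TCP at [190.698, 621.411, 256.313] pointing down, gripper open.
Joint ranges: [-3.06, 3.06], [-0.37, 2.12], [-1.25, 1.32], [0.18, 2.47], [-1.1, 4.24], [0.23, 1.98], [-2.94, 2.94]. Speed limits (rad/s): [2.57, 2.57, 3.14, 3.14, 3.14, 3.14, 3.14].

### API

Orientations are given as [roll, pitch, yaw] about the fixed x, y, z axes, in that order (R = Rz(yaw) Ry(pitch) Rx(roll)).
In Python, from cell import * gives the robot as it stands. The module is installed in compiled form; this text tells all that it offers.
- The arm moves only by the tool jog_arm, never from a script. Its argument "series" is a list of rows, each a list of 3 entries, a list of its own where there are three numbers: the turn, a rotation vector about the tool's x, y, z in degrees, then the shift along the tool's x, y, z in mm, then the gripper's target within -1 to 1 (shut at 1, half-way at 0, fully open at -1). In form: [[[rx, ry, rz], [dx, dy, dz], hand], ...]. A call has 1 to 8 rows; each row shifts and turns the commanded pose from where the row before left it, along the tool's axes as they then stand; what a row does not reach is not made up. A row lasts 1/8 s, in which the tool goes at most 62.5 mm and 10.7 degrees, less where a joint would pass 70% of its speed; a pose out of reach is approached as far as the arm can. A call is refused whole if a number of a shift passes 62.5 or a number of a turn 10.7, either way. A call with a gripper value outside its range is refused whole. The fingers move at their own pace and stop on an object; the grip force is fixed at half the most. Time passes only in rows, so rows that do not move let the fingers close. It gives the time, the measured TCP pose, the force and the opening at its end, in the units of the state.
- read_state(): the state, without advancing time (a new reading comes with each control period).
- get_image(name): name is "side" or "top" or "wrist"; returns a dict with "img" (480x640x3 uint8, red, green, blue), "range_z" (480x640 float32, mm along the optical axis (not along the pixel's ray), 0 where there is no reading), "fovy" (degrees; the focal length in pixels is half the picture's height over the tangent of half this angle, whatever the lens; pixels are square), "cx", "cy" (the principal point, pixels), "cam_to_world" (4x4, takes a point from camera to world coordinates). Camera axes: x right, y up, looking along -z (the intrinsics and any distortion apply to the point x, -y, -z); pixel columns grow to the right and rows downward; lengths in mm; the calibration is good to about 2 mm. A picture is of the moment at which its call begins.
- finish_job(): hands the job in, once; it reports no verdict.
The state is a dict: "clock": time; "qpos": joint angles; "qd": joint speeds; "tau": joint torques, N m; "eef_pos": TCP position; "tool_rot": TCP orientation; "force": force on the tool from outside, world axes, zero at the start; "torque": the same for the moment, N m; "width": finger opening in mm.
Only numpy, scipy, OpenCV 4.12 (cv2) and the standard library are available. Lean on these libraries where they do the work, as an engineer would, in place of code of your own. Each camera call takes 0.05 s, during which the arm holds its last target. There are 200 camera calls.

### The job

Shut the tin transport cassette for dispatch: set a fingertip in the well of its white sliding cover and push the cover fully home towards the green dial. Then set a fingertip in the slot of the green quarter-turn dial and turn it clockwise, seen from above, until it stops, so that its dark steel cam hooks behind the cover's pin and the cover is locked. Leave the tins, lid, jar, label roll and spoon round it where they are.

Things in the scene. Friction and masses are not known exactly. Their poses are not given: they have to be found in the camera images.
- cassette: Steel transport cassette, fixed: 170 mm along its x, 320 mm along its y, deck and walls 50 mm high, side rails to 62 mm. Origin: centre of its underside, on the table. The cover slides along its y and shuts towards +y; the green dial stands on the deck at the +y end, its upright axis at (0, +100 mm). Gold tins are packed inside.
- cover (a joint): Sliding white cover of the cassette, 150 x 210 x 5 mm, in rails: 0 m when fully home (shut, against its stop), growing as it opens towards the cassette's -y (to at most 0.12 m). It slides against about 2.5 N of friction and stays where it is left.
- cover_well (a point): Floor centre of the cover's finger well: dark floor 56.5 mm above the table, upright walls to 70.5 mm, opening 52 mm along the cassette's x and 44 mm along its y, in a raised white pad 110 (x) by 90 mm (y). Axes as the cassette's. On the cover, 110 mm in +y from here, stands a steel pin 8 mm thick, 16 mm high.
- dial (a joint): Green slotted dial: 0 rad unlocked (stop), growing as it turns clockwise seen from above, to 1.571 rad fully locked (stop). It turns against about 0.08 N m of friction and stays where left. Its hook cam passes behind the cover's pin only when the cover is home; with the cover 4 to 25 mm short of home the cam strikes the pin.
- dial_slot (a point): Point on the dial's upright axis, on the slot's black floor, 60 mm above the table. Dial 84 mm across, green walls 16 mm above this point. Slot 34 mm wide, 16 mm deep, right across the dial along this point's x, open at both ends. The point turns with the dial; at joint 0 its axes are the cassette's, and a dark hook cam sticks out on +x to 67 mm from the axis, 60 to 70 mm above the table.
- tin_near: Shut gold tin, 66 mm across, 22 mm high, loose on the table close to the cassette's -x side. Origin: centre of its underside. Leave alone.
- lid_near: Gold tin lid, 69 mm across, 7 mm high, loose on the table close to the cassette's +x side. Origin: centre of its underside. Leave alone.
- jar: White jar with an orange screw lid, 69 mm across, 75 mm high, loose. Origin: centre of its underside. Leave alone.
- tin_open: Empty open gold tin, 85 mm across, 26 mm high, loose. Origin: centre of its underside. Leave alone.
- label_roll: White roll of labels lying flat, 83 mm across, 40 mm high, loose. Origin: centre of its underside. Leave alone.
- spoon: Spoon, 165 mm long, 35 mm wide, 11 mm high, loose. Origin: centre of its underside. Leave alone.

How it is judged:
By the outcome, as a careful person would: the job done as asked, in the order asked, and still so for the second after the job is handed in, with the robot touching nothing.
It also fails if it takes over 48 s, if anything falls off the work surface, if the arm or the gripper's body presses on something with over 40 N, if the wrist force passes 120 N, or if a joint passes its speed limit or range.

## Working session

There is one attempt and no reset: what is moved stays moved. The work goes in short steps, Python scripts to look and compute and a tool call to move; the robot and the scene stay as the last step left them, time stands still between calls to the robot, and variables do not carry over. Pictures are saved under pics/ and viewed, about 8 in all and at most 12, crops included, and the job is handed in when it is done.

Besides the shell and the picture viewer there is one more tool, called after "Request:" as name([rows], argument=value, ...), one row to a line, values as JSON. jog_arm: Moves the arm, as the interface text tells. Its arguments: {"type":"object","properties":{"series":{"type":"array"}},"required":["series"]}

```bash
mkdir -p pics; cat > h.py <<'E'
from cell import *
import numpy as np, cv2
def grab(name,fn=None):
    d=get_image(name)
    if fn: cv2.imwrite('pics/'+fn,cv2.cvtColor(d['img'],cv2.COLOR_RGB2BGR))
    return d
def ray(d,u,v):
    f=240/np.tan(np.radians(d['fovy'])/2)
    c=np.array([(u-d['cx'])/f,-(v-d['cy'])/f,-1.]); M=np.array(d['cam_to_world'])
    return M[:3,3],M[:3,:3]@c
def onplane(d,u,v,z):
    o,r=ray(d,u,v); return o+r*(z-o[2])/r[2]
def depthpt(d,u,v):
    o,r=ray(d,u,v); return o+r*d['range_z'][int(v),int(u)]
E
python3 - <<'E'
from h import *
print(read_state())
for n in ('top','side'):
    d=grab(n,n+'1.png'); print(n,{k:v for k,v in d.items() if k not in('img','range_z')})
E
```

```text
{'clock': 0.0, 'qpos': array([-1.33878309,  0.62936266,  0.03842456,  1.51839175, -0.02703666,
        0.99628884, -0.01998556]), 'qd': array([ 0.00019741,  0.0008435 ,  0.00054733, -0.00240225, -0.00050867,
       -0.00030775, -0.00010921]), 'tau': array([ 4.27967288e-04, -5.63412809e+01,  1.22563317e+00, -1.93441916e+01,
        1.07320046e-02,  1.03817825e-02,  6.17324602e-06]), 'eef_pos': array([190.51019175, 620.83839611, 255.37040701]), 'tool_rot': array([-1.57808906,  1.56886262, -1.87589428]), 'force': array([-0.07066549, -0.11635456, -0.59416319]), 'torque': array([-0.09159689,  0.00906303,  0.00843519]), 'width': 85.50000621810624}
top {'fovy': 57.490619935709226, 'cx': 321.0492195979805, 'cy': 237.81796942120937, 'cam_to_world': array([[-2.73778027e-02,  9.95654131e-01, -8.90129576e-02,
         4.47837320e+02],
       [-9.99208557e-01, -2.98282351e-02, -2.63160644e-02,
        -2.68631985e+01],
       [-2.88567976e-02,  8.82220330e-02,  9.95682760e-01,
         1.21476829e+03],
       [ 0.00000000e+00,  0.00000000e+00,  0.00000000e+00,
         1.00000000e+00]])}
side {'fovy': 57.14238335047831, 'cx': 318.93750814410214, 'cy': 232.3819201962882, 'cam_to_world': array([[-9.99652690e-01,  2.60526670e-02, -3.96957808e-03,
         5.42632317e+02],
       [-1.94180420e-02, -6.26337641e-01,  7.79310015e-01,
         8.57792745e+02],
       [ 1.78168081e-02,  7.79116434e-01,  6.26626000e-01,
         7.85922954e+02],
       [ 0.00000000e+00,  0.00000000e+00,  0.00000000e+00,
         1.00000000e+00]])}
```

View pics/top1.png

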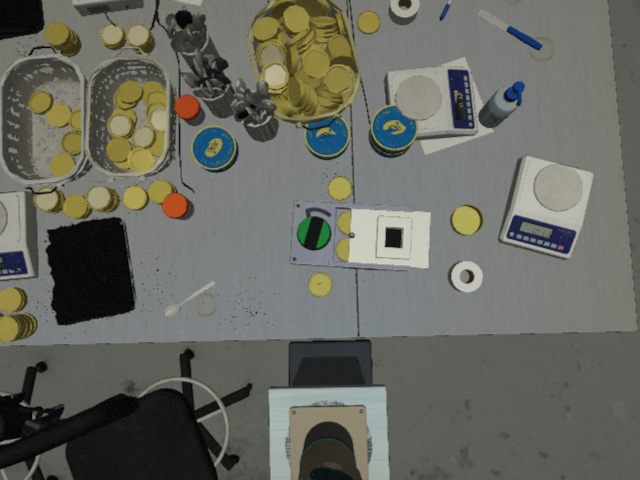

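View pics/side1.png

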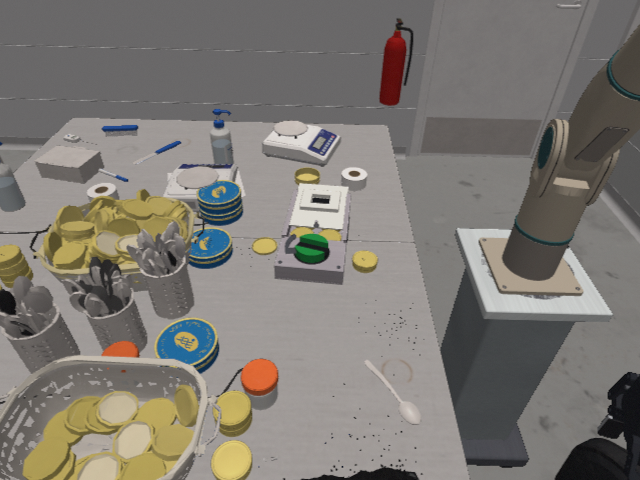

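```bash
python3 - <<'E'
from h import *
d=grab('top'); im=d['img']; hsv=cv2.cvtColor(im,cv2.COLOR_RGB2HSV)
cv2.imwrite('pics/c.png',cv2.cvtColor(cv2.resize(im[190:280,270:450],None,fx=4,fy=4,interpolation=cv2.INTER_CUBIC),cv2.COLOR_RGB2BGR))
def big(m,roi=(190,280,270,450)):
    z=np.zeros_like(m); a,b,c,e=roi; z[a:b,c:e]=m[a:b,c:e]
    n,l,s,ce=cv2.connectedComponentsWithStats(z); i=1+np.argmax(s[1:,4]); return (l==i).astype(np.uint8),s[i],ce[i]
g=cv2.inRange(hsv,(45,90,40),(80,255,255))
pts=np.argwhere(g[190:280,270:450])[:,::-1]+[270,190]
(c,r)=cv2.minEnclosingCircle(pts.astype(np.float32)); print('dial px',c,r,onplane(d,*c,76), depthpt(d,c[0]-10,c[1]))
w,s,c=big(cv2.inRange(hsv,(0,0,200),(180,40,255))); ct=max(cv2.findContours(w,0,2)[0],key=cv2.contourArea)
box=cv2.boxPoints(cv2.minAreaRect(ct)); print('cover',[(b.round(1),onplane(d,*b,60).round(1)) for b in box])
k,s,c=big(cv2.inRange(hsv,(0,0,0),(180,255,70)),(215,260,370,420)); print('well',s,c,onplane(d,*c,56.5),depthpt(d,*c))
k,s,c=big(cv2.inRange(hsv,(0,0,0),(180,255,60)),(215,255,295,333)); ct=max(cv2.findContours(k,0,2)[0],key=cv2.contourArea)
print('slot',s,c,onplane(d,*c,60)); vx,vy,_,_=cv2.fitLine(ct,2,0,.01,.01).ravel()
p=onplane(d,c[0]+8*vx,c[1]+8*vy,60)-onplane(d,*c,60); print('slot ang from x deg',np.degrees(np.arctan2(p[1],p[0])))
E
```

```text
dial px (313.36712646484375, 232.1923065185547) 16.47270393371582 [565.02588745  22.94245661  76.        ] [566.1495364   49.36604518  72.8287647 ]
cover [(array([348.7, 262.6], dtype=float32), array([483.5, -67.2,  60. ])), (array([352., 208.], dtype=float32), array([628.2, -80.8,  60. ])), (array([430.1, 212.7], dtype=float32), array([ 609. , -286.6,   60. ])), (array([426.8, 267.3], dtype=float32), array([ 465.4, -270.9,   60. ]))]
well [385 228  16  20 277] [392.9133574  237.39711191] [ 546.80576738 -186.44862322   56.5       ] [ 546.62759734 -186.16132619   58.58519698]
slot [299 217  31  33 433] [313.51270208 233.73672055] [562.54218893  23.36213093  60.        ]
slot ang from x deg -8.006961961181387
```

View pics/c.png

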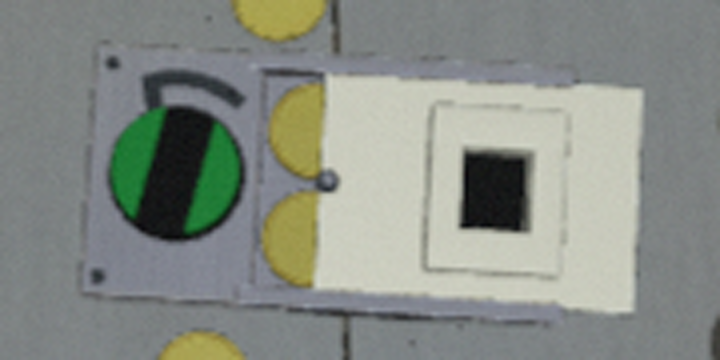

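```bash
cat >> h.py <<'E'
from scipy.spatial.transform import Rotation as Ro
def R0(s=None):
    s=s or read_state(); return Ro.from_euler('xyz',s['tool_rot']).as_matrix()
def plan(target,jaw_deg,s=None):
    """shift in tool axes, and turn (rotvec deg, tool axes) to pointing down with tool y at jaw_deg (world)"""
    s=s or read_state(); R=R0(s); a=np.radians(jaw_deg)
    x=np.array([0,0,-1.]); y=np.array([np.cos(a),np.sin(a),0]); T=np.c_[x,y,np.cross(x,y)]
    rv=np.degrees(Ro.from_matrix(R.T@T).as_rotvec())
    dw=np.array(target)-s['eef_pos']
    print('t',s['clock'],'pos',s['eef_pos'].round(1),'jaw',np.degrees(np.arctan2(R[1,1],R[0,1])).round(1),'F',s['force'].round(1),'w',s['width'].round(1),'q',s['qpos'].round(2))
    print('turn',rv.round(2),'shift now',(R.T@dw).round(1),'shift after turn',(T.T@dw).round(1))
E
python3 - <<'E'
from h import *
print(R0().round(3)); plan([547,-186,200],-5.2); plan([547,-186,200],174.8)
plan([547,-186,200],84.8);plan([547,-186,200],-95.2)
E
```

```text
[[-0.     0.293  0.956]
 [-0.001  0.956 -0.293]
 [-1.    -0.001  0.   ]]Traceback (most recent call last):
  File "<stdin>", line 2, in <module>
  File "h.py", line 24, in plan
    print('t',s['clock'],'pos',s['eef_pos'].round(1),'jaw',np.degrees(np.arctan2(R[1,1],R[0,1])).round(1),'F',s['force'].round(1),'w',s['width'].round(1),'q',s['qpos'].round(2))
                                                                                                                                      ^^^^^^^^^^^^^^^^
AttributeError: 'float' object has no attribute 'round'
```

```bash
sed -i "s/s\['width'\].round(1)/round(float(s['width']),1)/" h.py; cat >> h.py <<'E'
def arc(target,jaw_deg,N):
    """constant row (turn about tool x, then shift in the axes before the row's turn) bringing the tool there in N rows"""
    s=read_state();R=R0(s)
    cur=np.degrees(np.arctan2(R[1,1],R[0,1])); th=-((jaw_deg-cur+180)%360-180)/N
    S=sum(R@Ro.from_rotvec([th*i,0,0],degrees=True).as_matrix() for i in range(N))
    print('rows',N,'turn x',th.round(2),'shift',np.linalg.solve(S,np.array(target)-s['eef_pos']).round(2))
E
python3 - <<'E'
from h import *
plan([547,-186,200],-5.2); arc([547,-186,220],-5.2,20)
E
```

```text
t 0.15 pos [190.6 621.  255.6] jaw 72.9 F [0.1 0.3 0.4] w 85.4 q [-1.34  0.63  0.04  1.52 -0.03  1.   -0.02]
turn [7.814e+01 6.000e-02 7.000e-02] shift now [  56.6 -666.8  577.5] shift after turn [ 55.6 428.1 771.4]
rows 20 turn x 3.91 shift [ 1.83 -9.91 46.67]
```

Request:
jog_arm([
  [[3.9, 0, 0], [1.8, -9.9, 46.7], 1],
  [[3.9, 0, 0], [1.8, -9.9, 46.7], 1],
  [[3.9, 0, 0], [1.8, -9.9, 46.7], 1],
  [[3.9, 0, 0], [1.8, -9.9, 46.7], 1],
  [[3.9, 0, 0], [1.8, -9.9, 46.7], 1],
  [[3.9, 0, 0], [1.8, -9.9, 46.7], 1],
  [[3.9, 0, 0], [1.8, -9.9, 46.7], 1],
  [[3.9, 0, 0], [1.8, -9.9, 46.7], 1],
])

```text
clock: 1.15
eef_pos: [468.9, 364.3, 241.6]
tool_rot: [-1.293, 1.571, -2.138]
force: [1.0, -0.4, -0.4]
width: 0.3
```

Request:
jog_arm([
  [[3.9, 0, 0], [1.8, -9.9, 46.7], 1],
  [[3.9, 0, 0], [1.8, -9.9, 46.7], 1],
  [[3.9, 0, 0], [1.8, -9.9, 46.7], 1],
  [[3.9, 0, 0], [1.8, -9.9, 46.7], 1],
  [[3.9, 0, 0], [1.8, -9.9, 46.7], 1],
  [[3.9, 0, 0], [1.8, -9.9, 46.7], 1],
  [[3.9, 0, 0], [1.8, -9.9, 46.7], 1],
  [[3.9, 0, 0], [1.8, -9.9, 46.7], 1],
])

```text
clock: 2.15
eef_pos: [572.8, 1.7, 227.2]
tool_rot: [-1.835, 1.571, 3.059]
force: [0.1, 0.1, 0.2]
width: -0.1
```

Request:
jog_arm([
  [[3.9, 0, 0], [1.8, -9.9, 46.7], 1],
  [[3.9, 0, 0], [1.8, -9.9, 46.7], 1],
  [[3.9, 0, 0], [1.8, -9.9, 46.7], 1],
  [[3.9, 0, 0], [1.8, -9.9, 46.7], 1],
  [[0, 0, 0], [0, 0, 0], 1],
  [[0, 0, 0], [0, 0, 0], 1],
])

```text
clock: 2.9
eef_pos: [548.7, -184.8, 220.0]
tool_rot: [-2.725, 1.57, 1.9]
force: [0.0, 1.1, 0.3]
width: -0.2
```

```bash
python3 - <<'E'
from h import *
plan([547,-186,140],-5.2)
d=grab('wrist','w1.png'); print(np.array(d['cam_to_world']).round(3),d['fovy'])
hsv=cv2.cvtColor(d['img'],cv2.COLOR_RGB2HSV)
k=cv2.inRange(hsv,(0,0,0),(180,255,60)); n,l,s,c=cv2.connectedComponentsWithStats(k)
for i in range(1,n):
    if s[i][4]>400: print(s[i],c[i].round(1),onplane(d,*c[i],56.5).round(1),depthpt(d,*c[i]).round(1))
E
```

```text
t 2.9 pos [ 548.7 -184.8  220. ] jaw -5.0 F [0.  1.1 0.3] w -0.2 q [ 0.03  0.6   0.38  1.77 -0.29  0.83  0.46]
turn [ 0.17 -0.07  0.03] shift now [80.  -1.6  1.4] shift after turn [80.  -1.6  1.3]
[[ 9.96000e-01  8.50000e-02  2.80000e-02  5.56543e+02]
 [-8.90000e-02  9.44000e-01  3.16000e-01 -1.02276e+02]
 [ 0.00000e+00 -3.18000e-01  9.48000e-01  3.38153e+02]
 [ 0.00000e+00  0.00000e+00  0.00000e+00  1.00000e+00]] 64.57450546753753
[ 210    0  227   67 4313] [321.5  15.9] [559.6 -42.1  56.5] [560.1 -32.4  11.1]
[610   0  30  45 834] [627.4  17.6] [758.7 -60.8  56.5] [789.2 -54.5  13.9]
[449  65 191  21 497] [544.5  74.9] [707.9 -90.9  56.5] [738.8 -88.6  -0.9]
[  0 107 199  50 988] [ 68.4 124.9] [374.4 -93.9  56.5] [337.2 -92.2  -1. ]
[ 580  131   60  134 2975] [604.9 191.3] [ 760.5 -176.2   56.5] [ 780.5 -183.5   28.9]
[ 610  161   30  112 1890] [625.6 216.4] [ 779.1 -197.4   56.5] [ 779.3 -197.5   56.3]
[ 290  205   66   50 3189] [322.6 229.3] [ 547.1 -187.    56.5] [ 547.1 -187.    56.7]
[ 610  267   30  155 3011] [626.8 347. ] [ 798.9 -316.1   56.5] [ 825.6 -339.7   25.5]
[   25   298   602   182 51418] [325.2 422.1] [ 532.4 -373.9   56.5] [ 527.6 -428.4    0. ]
[618 428  22  47 706] [630.1 446.9] [ 820.1 -429.6   56.5] [ 854.  -471.7   20.2]
```

View pics/w1.png

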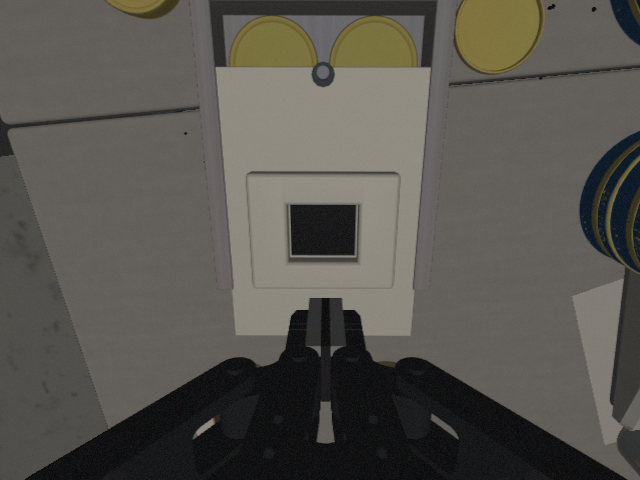

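Request:
jog_arm([
  [[0.2, 0, 0], [25, -1.5, 2], 1],
  [[0, 0, 0], [30, 0, 0], 1],
  [[0, 0, 0], [30, 0, 0], 1],
  [[0, 0, 0], [25, 0, 0], 1],
  [[0, 0, 0], [13, 0, 0], 1],
  [[0, 0, 0], [8, 0, 0], 1],
  [[0, 0, 0], [0, 0, 0], 1],
])

```text
clock: 3.82
eef_pos: [547.2, -187.2, 89.3]
tool_rot: [3.04, 1.571, 1.378]
force: [-0.1, -0.0, -0.7]
width: -0.2
```

Request:
jog_arm([
  [[0, 0, 0], [2.5, 0, -3], 1],
  [[0, 0, 0], [0, 0, -4], 1],
  [[0, 0, 0], [0, 0, -4], 1],
  [[0, 0, 0], [0, 0, -5], 1],
  [[0, 0, 0], [0, 0, -5], 1],
  [[0, 0, 0], [0, 0, -5], 1],
  [[0, 0, 0], [0, 0, -5], 1],
  [[0, 0, 0], [0, 0, -5], 1],
])

```text
clock: 4.82
eef_pos: [550.4, -151.4, 86.9]
tool_rot: [1.303, 1.57, -0.36]
force: [-1.0, -2.9, 2.7]
width: -0.2
```

Request:
jog_arm([
  [[0, 0, 0], [0, 0, -5], 1],
  [[0, 0, 0], [0, 0, -5], 1],
  [[0, 0, 0], [0, 0, -5], 1],
  [[0, 0, 0], [0, 0, -3], 1],
])

```text
clock: 5.32
eef_pos: [552.1, -133.3, 86.8]
tool_rot: [2.257, 1.571, 0.594]
force: [0.5, -2.6, 2.9]
width: 0.4
```

Request:
jog_arm([
  [[0, 0, 0], [0, 0, -4], 1],
  [[0, 0, 0], [0, 0, -4], 1],
  [[0, 0, 0], [0, 0, -4], 1],
  [[0, 0, 0], [0, 0, -3], 1],
])

```text
clock: 5.82
eef_pos: [552.7, -125.8, 86.9]
tool_rot: [0.218, 1.561, -1.448]
force: [-1.5, -18.7, -1.4]
width: 0.4
```

Request:
jog_arm([
  [[0, 0, 0], [0, 0, -3], 1],
  [[0, 0, 0], [0, 0, -3], 1],
  [[0, 0, 0], [0, 0, -3], 1],
])

```text
clock: 6.2
eef_pos: [552.7, -125.3, 87.1]
tool_rot: [0.209, 1.551, -1.463]
force: [-4.0, -33.9, -5.8]
width: 0.1
```

Request:
jog_arm([
  [[0, 0, 0], [0, 0, 8], 1],
  [[0, 0, 0], [0, 0, 8], 1],
  [[0, 0, 0], [0, 0, 6], 1],
  [[0, 0, 0], [0, 0, 0], 1],
])

```text
clock: 6.7
eef_pos: [551.8, -130.8, 86.5]
tool_rot: [-2.457, 1.569, 2.164]
force: [-0.5, -0.5, 0.4]
width: 0.0
```

Request:
jog_arm([
  [[0, 0, 0], [-20, 0, 0], 1],
  [[0, 0, 0], [-40, 0, 0], 1],
  [[0, 0, 0], [-40, 0, 0], 1],
  [[0, 0, 0], [-33, 0, -20], 1],
  [[0, 0, 0], [0, 0, -45], 0.6],
  [[0, 0, 0], [0, 0, -45], 0.4],
  [[0, 0, 0], [0, 0, -44], 0.4],
  [[0, 0, 0], [0, 0, 0], 0.4],
])

```text
clock: 7.7
eef_pos: [565.8, 28.2, 219.2]
tool_rot: [-2.67, 1.567, 1.96]
force: [0.7, -0.8, -0.6]
width: 25.8
```

```bash
python3 - <<'E'
from h import *
d=grab('wrist','w2.png')
im=d['img']; hsv=cv2.cvtColor(im,cv2.COLOR_RGB2HSV)
g=cv2.inRange(hsv,(45,90,30),(80,255,255)); n,l,s,c=cv2.connectedComponentsWithStats(g)
for i in range(1,n):
    if s[i][4]>300: print(s[i],c[i].round(1),onplane(d,*c[i],76).round(1),depthpt(d,*c[i]).round(1))
# top-rim green only: points with measured height 73..79
v,u=np.nonzero(g); P=np.array([depthpt(d,a,b) for a,b in zip(u,v)]); P=P[(abs(P[:,2]-76)<3)]
(c,r)=cv2.minEnclosingCircle(P[:,:2].astype(np.float32)); print('dial circle',c,r,len(P))
Q=P[:,:2]-c; w,V=np.linalg.eigh(Q.T@Q)
print('slot dir', np.degrees(np.arctan2(V[1,0],V[0,0])), 'widest gap axis other', np.degrees(np.arctan2(V[1,1],V[0,1])))
plan([c[0],c[1],150],-16)
E
```

```text
[ 278  179  106   54 3290] [332.7 204.3] [573.4  50.2  76. ] [573.4  50.1  75.3]
[ 270  246  101   50 3000] [317.9 271.7] [ 5.583e+02 -1.000e-01  7.600e+01] [5.584e+02 5.000e-01 7.720e+01]
dial circle (566.3822021484375, 22.835065841674805) 42.37135696411133 5217
slot dir 163.11484753511377 widest gap axis other 73.11484753511377
t 7.75 pos [565.8  24.9 219.4] jaw -4.9 F [ 0.2 -1.  -0.4] w 25.7 q [-0.36  0.59  0.42  1.8  -0.31  0.82  0.12]
turn [11.06 -0.07  0.08] shift now [69.4  0.9  2.1] shift after turn [69.4  1.2  1.8]
```

View pics/w2.png

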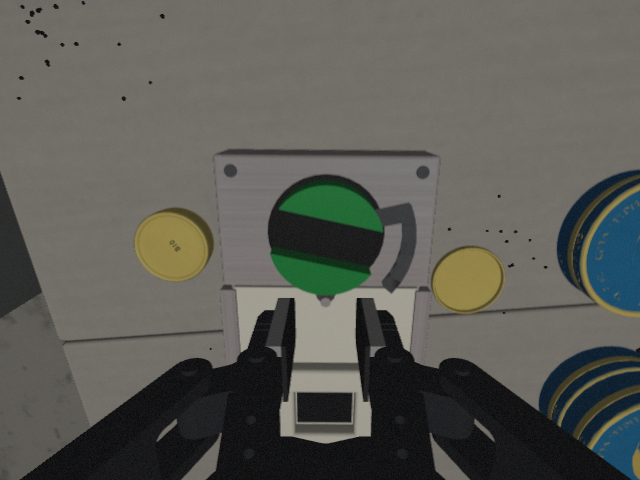

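Request:
jog_arm([
  [[6, 0, 0], [10, 1, 2], 0.4],
  [[6, 0, 0], [30, 0, 0], 0.4],
  [[0, 0, 0], [30, 0, 0], 0.4],
  [[0, 0, 0], [25, 0, 0], 0.4],
  [[0, 0, 0], [10, 0, 0], 0.4],
  [[0, 0, 0], [0, 0, 0], 0.4],
])

```text
clock: 8.5
eef_pos: [566.7, 18.8, 114.6]
tool_rot: [-1.053, 1.57, -2.926]
force: [-0.2, 0.7, 0.1]
width: 25.5
```

```bash
python3 - <<'E'
from h import *
plan([566.4,22.8,88],-17)
grab('wrist','w3.png')
E
```

```text
t 8.5 pos [566.7  18.8 114.6] jaw -17.3 F [-0.2  0.7  0.1] w 25.5 q [-0.32  0.74  0.38  1.88 -0.45  0.61  0.04]
turn [-0.32  0.03  0.05] shift now [26.6 -1.5 -3.7] shift after turn [26.6 -1.5 -3.7]
```

View pics/w3.png

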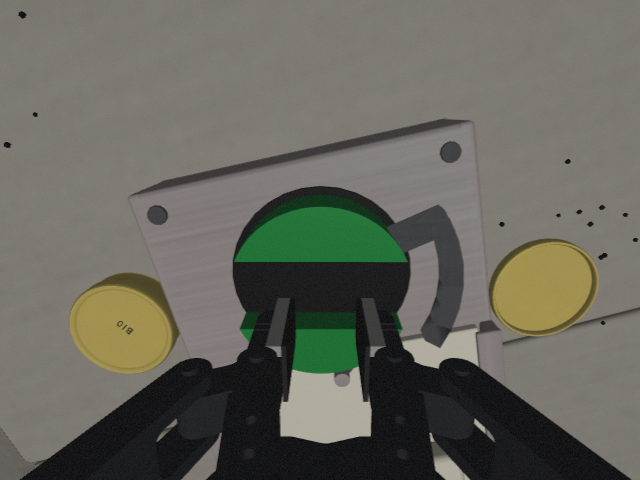

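Slot is parallel to the jaws (rows 262–312). The dial centre is near (321,280) and the fingers are evenly placed about it. I'll correct by 4 mm and descend.

Request:
jog_arm([
  [[0, 0, 0], [3, -1.5, -3.7], 0.4],
  [[0, 0, 0], [9, 0, 0], 0.4],
  [[0, 0, 0], [9, 0, 0], 0.4],
  [[0, 0, 0], [5, 0, 0], 0.4],
  [[0, 0, 0], [0, 0, 0], 0.4],
])

```text
clock: 9.18
eef_pos: [566.3, 23.4, 88.2]
tool_rot: [-1.183, 1.57, -3.055]
force: [-0.5, 0.1, 0.0]
width: 25.7
```

Request:
jog_arm([
  [[6, 0, 0], [0, 0, 0], 0.4],
  [[6, 0, 0], [0, 0, 0], 0.4],
  [[6, 0, 0], [0, 0, 0], 0.4],
  [[6, 0, 0], [0, 0, 0], 0.4],
  [[6, 0, 0], [0, 0, 0], 0.4],
])

```text
clock: 9.8
eef_pos: [565.3, 22.4, 88.8]
tool_rot: [-0.413, 1.568, -2.813]
force: [-2.9, -1.7, 1.3]
width: 25.6
```

```bash
python3 - <<'E'
from h import *
plan([566.4,22.8,88],-112); print(read_state()['torque'])
E
```

```text
t 9.8 pos [565.3  22.4  88.8] jaw -47.5 F [-2.9 -1.7  1.3] w 25.6 q [-0.4   0.81  0.49  1.89 -0.64  0.61 -0.31]
turn [ 6.451e+01  1.600e-01 -2.000e-02] shift now [ 0.8  0.4 -1.1] shift after turn [ 0.8 -0.8 -0.9]
[-0.44904467  0.72046864  0.01999269]
```

Request:
jog_arm([
  [[6, 0, 0], [0, 0, 0], 0.4],
  [[6, 0, 0], [0, 0, 0], 0.4],
  [[6, 0, 0], [0, 0, 0], 0.4],
  [[6, 0, 0], [0, 0, 0], 0.4],
  [[6, 0, 0], [0, 0, 0], 0.4],
])

```text
clock: 10.42
eef_pos: [565.4, 22.6, 88.8]
tool_rot: [0.038, 1.568, -2.885]
force: [-3.3, -2.8, 1.3]
width: 25.4
```

Request:
jog_arm([
  [[6, 0, 0], [0, 0, 0], 0.4],
  [[6, 0, 0], [0, 0, 0], 0.4],
  [[5, 0, 0], [0, 0, 0], 0.4],
  [[4, 0, 0], [0, 0, 0], 0.4],
])

```text
clock: 10.92
eef_pos: [565.5, 22.7, 88.8]
tool_rot: [0.452, 1.569, -2.837]
force: [-2.2, -1.5, 1.1]
width: 25.9
```

```bash
python3 - <<'E'
from h import *
plan([566.4,22.8,88],-112); print(read_state()['torque'])
E
```

```text
t 10.925 pos [565.5  22.7  88.8] jaw -98.4 F [-2.2 -1.5  1.1] w 25.9 q [-0.53  0.88  0.73  1.9  -0.88  0.72 -0.99]
turn [13.59  0.11 -0.07] shift now [ 0.8 -0.2 -0.9] shift after turn [ 0.8 -0.4 -0.8]
[-0.33238084  0.63368402  0.09435499]
```

Request:
jog_arm([
  [[4, 0, 0], [0, 0, 0], 0.4],
  [[4, 0, 0], [0, 0, 0], 0.4],
  [[3, 0, 0], [0, 0, 0], 0.4],
])

```text
clock: 11.3
eef_pos: [565.6, 22.7, 88.8]
tool_rot: [0.687, 1.569, -2.793]
force: [-3.2, -1.9, 0.6]
width: 25.8
```

Request:
jog_arm([
  [[3, 0, 0], [0, 0, 0], 0.4],
  [[2, 0, 0], [0, 0, 0], 0.4],
  [[0, 0, 0], [0, 0, 0], 0.4],
])

```text
clock: 11.68
eef_pos: [565.8, 22.8, 88.8]
tool_rot: [0.818, 1.569, -2.747]
force: [-5.0, -2.0, 2.7]
width: 25.5
```

```bash
python3 - <<'E'
from h import *
plan([566.4,22.8,88],-112); print(read_state()['torque'])
d=grab('wrist','w4.png'); grab('top','t4.png')
E
```

```text
t 11.675 pos [565.8  22.8  88.8] jaw -114.3 F [-5.  -2.   2.7] w 25.5 q [-0.56  0.91  0.79  1.9  -0.94  0.77 -1.21]
turn [-2.28  0.07 -0.08] shift now [ 0.8 -0.3 -0.6] shift after turn [ 0.8 -0.2 -0.6]
[-0.52348018  0.98367858 -0.02550087]
```

View pics/w4.png

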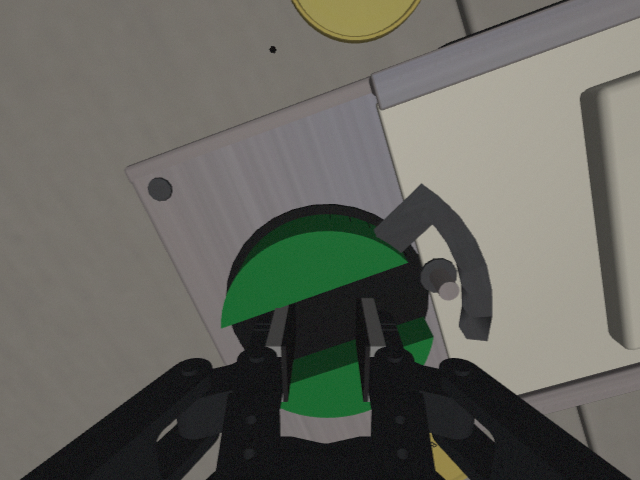

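Request:
jog_arm([
  [[3, 0, 0], [0, 0, 0], 0.4],
  [[3, 0, 0], [0, 0, 0], 0.4],
  [[2, 0, 0], [0, 0, 0], 0.4],
  [[0, 0, 0], [0, 0, 0], 0.4],
])

```text
clock: 12.28
eef_pos: [565.8, 24.0, 89.0]
tool_rot: [0.429, 1.568, 3.013]
force: [-5.8, -0.2, 5.0]
width: 25.4
```

```bash
cat > dial.py <<'E'
from h import *
def dial(d):
    hsv=cv2.cvtColor(d['img'],cv2.COLOR_RGB2HSV)
    g=cv2.inRange(hsv,(45,90,30),(80,255,255)); v,u=np.nonzero(g)
    P=np.array([depthpt(d,a,b) for a,b in zip(u,v)]); m=abs(P[:,2]-76)<2.5
    z=np.zeros_like(g); z[v[m],u[m]]=255
    n,l,s,c=cv2.connectedComponentsWithStats(z)
    i=1+np.argmax(s[1:,4]); yy,xx=np.nonzero(l==i)
    # straight slot edge of the larger segment: hull's longest side
    Q=np.array([depthpt(d,a,b)[:2] for a,b in zip(xx,yy)],np.float32)
    ap=cv2.approxPolyDP(cv2.convexHull(Q),1.5,True)[:,0]
    e=np.roll(ap,-1,0)-ap; k=np.argmax(np.hypot(*e.T)); print('slot edge len',np.hypot(*e[k]).round(1),'ang',np.degrees(np.arctan2(e[k][1],e[k][0])).round(1))
E
python3 - <<'E'
from dial import *
plan([566.4,22.8,88],-112); print(read_state()['torque']); d=grab('wrist'); dial(d)
E
```

```text
t 12.275 pos [565.8  24.   89. ] jaw -121.9 F [-5.8 -0.2  5. ] w 25.4 q [-0.58  0.92  0.83  1.9  -0.97  0.79 -1.32]
turn [-9.94  0.14 -0.05] shift now [ 1.   0.7 -1.1] shift after turn [ 1.   0.9 -1. ]
[-0.28328301  1.25429848  1.16165376]
slot edge len 76.5 ang -95.6
```

Request:
jog_arm([
  [[-7, 0, 0], [0, 0, 0], 0.4],
  [[-7, 0, 0], [0, 0, 0], 0.4],
  [[-7, 0, 0], [0, 0, 0], 0.4],
  [[0, 0, 0], [-5, 0, 0], 0.4],
  [[0, 0, 0], [-25, 0, 0], 0.4],
  [[0, 0, 0], [-50, 0, 0], 0.4],
  [[0, 0, 0], [-60, 0, 0], 0.4],
  [[0, 0, 0], [0, 0, 0], 0.4],
])

```text
clock: 13.32
eef_pos: [569.9, 22.9, 233.7]
tool_rot: [-2.912, 1.561, 0.032]
force: [0.1, 0.5, -0.0]
width: 25.7
```

```bash
python3 - <<'E'
from dial import *
plan([566.4,22.8,88],-112); d=grab('wrist','w5.png'); dial(d)
k=cv2.inRange(cv2.cvtColor(d['img'],cv2.COLOR_RGB2HSV),(0,0,0),(180,255,60)); n,l,s,c=cv2.connectedComponentsWithStats(k)
for i in range(1,n):
    if 1500<s[i][4]<20000: print(s[i],c[i].round(1),onplane(d,*c[i],56.5).round(1))
E
```

```text
t 13.325 pos [569.9  22.9 233.7] jaw -101.4 F [ 0.1  0.5 -0. ] w 25.7 q [-0.64  0.71  0.93  1.79 -0.69  0.98 -1.19]
turn [10.63 -0.54  0.18] shift now [145.6   1.1   4.8] shift after turn [145.7   1.4   3.2]
slot edge len 75.3 ang -94.8
[ 272  170  141   92 6673] [340.9 222.8] [567.7  12.1  56.5]
[ 506  175   51   64 2820] [530.5 206.5] [ 551.2 -138.2   56.5]
```

View pics/w5.png

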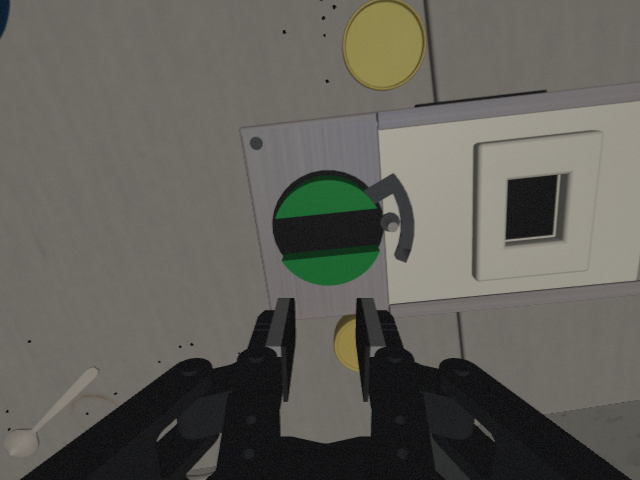

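```bash
python3 - <<'E'
from h import *
a=cv2.imread('pics/top1.png'); d=grab('top','t5.png'); b=cv2.imread('pics/t5.png')
for n,(x,y) in dict(tin=(320,285),lid=(340,187),open=(466,220),roll=(466,277),spoon=(190,298),jar=(176,206)).items():
    s=np.s_[y-22:y+22,x-22:x+22]; print(n,cv2.phaseCorrelate(cv2.cvtColor(a[s],6).astype(np.float32),cv2.cvtColor(b[s],6).astype(np.float32)),cv2.absdiff(a[s],b[s]).mean().round(1))
print(finish_job())
E
```

```text
tin ((0.4456859498908443, 0.5659042566486505), 1.032413677168481) 2.9
lid ((-0.11563720148219758, 0.8331419051778965), 0.3655912959722825) 12.7
open ((0.5829725765751874, 0.39878810265605935), 0.9935096134374171) 3.0
roll ((0.48576978895886214, 0.48561010909318014), 0.978299161651988) 3.0
spoon ((-0.6286843171852041, -0.8092597680638605), 0.17553860228738666) 40.7
jar ((0.46450293074353866, 0.6063084825554412), 0.9719374022071744) 2.9
the job is handed in; nothing more can be done
None
```

The cover is pushed fully home and the green dial is turned clockwise to its stop, so the cover is locked. The job was handed in at about 13.4 s, with the gripper raised clear of everything.

**Cover:** I pushed it from the well with closed fingers until it stopped moving, where the force rose from about 3 N to 34 N. The last wrist picture shows its front edge flush with the deck.

**Dial:** I turned it with both fingertips in the slot until the torque rose to about 1.2 N m at the stop. The slot measured -95.6° against the stop and -94.8° after release. Fully locked should be about -95.3°, so these agree within measuring error. The last wrist picture shows the cam hooked behind the pin.

**Surrounding things:**
- The near tin, open tin, label roll and jar look unmoved when the first and last top pictures are compared. They all show the same shift of about half a pixel.
- That comparison was inconclusive for the lid and the spoon. The arm probably covers part of the top view there, but I did not view that picture. In the last wrist picture both lie undisturbed, and the fingers never went down near them.

**Well position:** it read about 2 mm short of what the push implied. I put that down to the well wall hiding part of its floor from that angle, and did not measure it again.

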